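Carton stamps to the rack in reverse order

ROBOT

A 6-joint arm with a two-finger parallel gripper is mounted at the origin on the work surface. World frame = base frame: x ahead of the robot, y to its left, z up, the work surface at z = 0. Lengths are in mm, angles in degrees, forces in N, time in s.
With the tool pointing down it reaches from about 300 to 850 mm from the base axis. Payload 4.2 kg.
Tool frame: the origin (TCP) lies between the finger pads; the fingertips stand 25 mm ahead of it and the grasp point (between the pads) lies 6 mm ahead of it; x points along the fingers, y is the direction in which the jaws open and shut, and the axes are right-handed (so a half turn about x gives the same grasp; the last joint's range is limited). The gripper opens to 91 mm and grips with 3 to 60 N. Pads are 32 mm wide; open, the fingers measure 118 mm over their backs; the gripper's body (76 mm by 178 mm) begins 60 mm behind the grasp point.
Start: joints at [65.833, 18.312, 89.639, -0, 72.044, -1.146], TCP at [224.871, 529.22, 238.976] pointing down, gripper open.
Joint ranges: [-177.97, 177.97], [-48.28, 115.42], [12.27, 149.76], [-77.06, 257.06], [2.81, 150.46], [-146.56, 146.56]. Speed limits (degrees/s): [147.25, 147.25, 180, 180, 180, 180].

INTERFACE

Orientations are given as [roll, pitch, yaw] about the fixed x, y, z axes, in that order (R = Rz(yaw) Ry(pitch) Rx(roll)).
In Python, from workcell import env gives the robot as it stands.
- The arm moves only by the tool jog_arm, never from a script. Its argument "plan" is one flat list of numbers, 4 for each row, row after row: the shift along the tool's x, y, z in cm, then the turn about the tool's x in units of 6 degrees (1.0 is 6 degrees). In form: [tx, ty, tz, turn, tx, ty, tz, turn, ...]. A call has 1 to 12 rows; each row shifts and turns the commanded pose from where the row before left it, along the tool's axes as they then stand; what a row does not reach is not made up. A row lasts 1/12 s, in which the tool goes at most 41.7 mm and 7.16 degrees, less where a joint would pass 70% of its speed; a pose out of reach is approached as far as the arm can. A call with a gripper value outside its range is refused whole. "claw" is the finger opening in cm, from 0 to 9.12, set as the call begins (left out, the last holds). The fingers move at their own pace and stop on an object; "newtons" is the grip in N (left out, the last holds). Time passes only in rows, so rows that do not move let the fingers close. It gives the time, the measured TCP pose, the force and the opening at its end, in the units of the state.
- env.state(): the state, without advancing time (a new reading comes with each control period).
- env.grab_frame(name): name is "side" or "top"; returns the picture (480x640x3 uint8, red, green, blue); there is no depth.
- env.calibration(name): a dict with "vertical_fov" (degrees; the focal length in pixels is half the picture's height over the tangent of half this angle, whatever the lens; pixels are square), "cx", "cy" (the principal point, pixels), "origin" and "orientation" of the camera in the world. Camera axes: x right, y down, z forward; pixel columns grow to the right and rows downward; lengths in mm; the calibration is good to about 2 mm. A picture is of the moment at which its call begins. calibration takes no time and is no camera call.
- env.job_done(): hands the job in, once; it reports no verdict.
The state is a dict: "time_s": time; "qpos": joint angles; "qvel": joint speeds; "effort": joint torques, N m; "ee_pos": TCP position; "ee_rot": TCP orientation; "force": force on the tool from outside, world axes, zero at the start; "torque": the same for the moment, N m; "gripper_width": finger opening in mm.
Only numpy, scipy, OpenCV 4.12 (cv2) and the standard library are available. Lean on these libraries where they do the work, as an engineer would, in place of code of your own. Each camera call takes 0.05 s, during which the arm holds its last target.

TASK

Move the four hand stamps from the grey tray into the wooden rack, one upright in each compartment, in reverse order: the stamp at the left end of the tray goes to the right end of the rack, and so on. Do not knock a stamp over, and leave the ink pad case, the ink bottle and the tape roll where they are.

Things in the scene. Friction and masses are not known exactly. Their poses are not given: they have to be found in the camera images.
- stamp_red: loose hand stamp with a red handle, 85 mm tall, 60 to 130 g, upright, round: foot 38 mm across and 18 mm high (black rubber, then light wood), 20 mm neck up to 32 mm, then the straight red handle, 26 mm across, from 32 to 85 mm. Origin: centre of its underside; z up. Starts within 4 mm of the middle of the red pad.
- stamp_yellow: loose hand stamp with a yellow handle, 85 mm tall, 60 to 130 g, upright, round: foot 38 mm across and 18 mm high (black rubber, then light wood), 20 mm neck up to 32 mm, then the straight yellow handle, 26 mm across, from 32 to 85 mm. Origin: centre of its underside; z up. Starts within 4 mm of the middle of the yellow pad.
- stamp_green: loose hand stamp with a green handle, 85 mm tall, 60 to 130 g, upright, round: foot 38 mm across and 18 mm high (black rubber, then light wood), 20 mm neck up to 32 mm, then the straight green handle, 26 mm across, from 32 to 85 mm. Origin: centre of its underside; z up. Starts within 4 mm of the middle of the green pad.
- stamp_blue: loose hand stamp with a blue handle, 85 mm tall, 60 to 130 g, upright, round: foot 38 mm across and 18 mm high (black rubber, then light wood), 20 mm neck up to 32 mm, then the straight blue handle, 26 mm across, from 32 to 85 mm. Origin: centre of its underside; z up. Starts within 4 mm of the middle of the blue pad.
- pad_red: fixed flat red pad 54 x 54 x 3 mm in a compartment of the grey tray where the stamps start; its top is 7 mm above the table. The four pads lie at 64 mm pitch along their y axis (to the robot's left, +-0.2 rad) and stay, showing the stamps' first order. Origin: centre of its underside. The grey tray is shaped like the wooden rack, walls 16 mm high.
- pad_yellow: fixed flat yellow pad 54 x 54 x 3 mm in a compartment of the grey tray where the stamps start; its top is 7 mm above the table. The four pads lie at 64 mm pitch along their y axis (to the robot's left, +-0.2 rad) and stay, showing the stamps' first order. Origin: centre of its underside. The grey tray is shaped like the wooden rack, walls 16 mm high.
- pad_green: fixed flat green pad 54 x 54 x 3 mm in a compartment of the grey tray where the stamps start; its top is 7 mm above the table. The four pads lie at 64 mm pitch along their y axis (to the robot's left, +-0.2 rad) and stay, showing the stamps' first order. Origin: centre of its underside. The grey tray is shaped like the wooden rack, walls 16 mm high.
- pad_blue: fixed flat blue pad 54 x 54 x 3 mm in a compartment of the grey tray where the stamps start; its top is 7 mm above the table. The four pads lie at 64 mm pitch along their y axis (to the robot's left, +-0.2 rad) and stay, showing the stamps' first order. Origin: centre of its underside. The grey tray is shaped like the wooden rack, walls 16 mm high.
- rack: fixed empty wooden tray, 70 (x) by 260 (y) by 16 mm high; four compartments, each 62 (x) by 60 (y) mm inside, floor 4 mm above the table, walls 4 mm thick. Centres at x = 0, y = +96, +32, -32, -96 mm. Origin: centre of its underside; y to the robot's left (+-0.2 rad), z up. Lies nearer or farther than the grey tray, their middles 0.14 to 0.23 m apart.
- ink_pad: bystander: closed black ink pad case 77 x 112 x 20 mm with a white label, loose. Origin: centre of its underside.
- ink_bottle: bystander: white ink bottle with a black cap, 44 mm in diameter, 85 mm tall, loose. Origin: centre of its underside.
- tape_roll: bystander: roll of amber packing tape lying flat, 96 mm in diameter, 45 mm high, loose. Origin: centre of its underside.

How it is judged:
By the outcome, as a careful person would: the job done as asked, in the order asked, and still so for the second after the job is handed in, with the robot touching nothing.
It also fails if it takes over 112 s, if anything falls off the work surface, if the arm or the gripper's body presses on something with over 40 N, if the wrist force passes 120 N, or if a joint passes its speed limit or range.

## Working session

There is one attempt and no reset: what is moved stays moved. The work goes in short steps, Python scripts to look and compute and a tool call to move; the robot and the scene stay as the last step left them, time stands still between calls to the robot, and variables do not carry over. Pictures are saved under pics/ and viewed, and the job is handed in when it is done.

Besides the shell and the picture viewer there is one more tool, called as name(argument=value, ...) on one line, values as JSON. jog_arm: Moves the arm, as the interface text tells. Its arguments: {"type":"object","properties":{"plan":{"type":"array"},"claw":{"type":"number"},"newtons":{"type":"number"}},"required":["plan"]}

```bash
ls; mkdir -p pics; python3 - <<'E'
from workcell import env
import cv2
for n in("top","side"):
    f=env.grab_frame(n);cv2.imwrite(f"pics/{n}0.png",f[:,:,::-1]);print(env.calibration(n))
print(env.state())
E
```

```text
pics
{'vertical_fov': 57.38459554694221, 'cx': 322.9508033773467, 'cy': 237.82071807170175, 'origin': array([4.47141332e+02, 7.00240861e-01, 8.14066562e+02]), 'orientation': array([-170.8772374 ,    0.29454859,  -91.27765008])}
{'vertical_fov': 48.497350528218305, 'cx': 314.265760963703, 'cy': 241.24831768691024, 'origin': array([ 191.1929457 , -702.08532193,  743.73794992]), 'orientation': array([-130.97463377,    0.92150161,  -28.28432394])}
{'time_s': 0.1, 'qpos': array([ 6.58297061e+01,  1.83453354e+01,  8.96981246e+01, -4.34816516e-04,
        7.20436204e+01, -1.14564793e+00]), 'qvel': array([-0.05062008, -0.11133057, -0.13646424, -0.00702785, -0.05158509,
        0.00690035]), 'effort': array([ 1.34341444e-03, -4.13329625e+01, -2.32511169e+01,  7.28715956e-02,
        4.20503248e-02, -4.49488118e-05]), 'ee_pos': array([224.73126618, 528.82491815, 238.239567  ]), 'ee_rot': array([ -90.87362599,   89.91291854, -113.89813759]), 'force': array([0.64035567, 0.07874309, 0.57006708]), 'torque': array([-0.03006459, -0.01265744, -0.00391427]), 'gripper_width': 91.25051788217996}
```

View pics/top0.png

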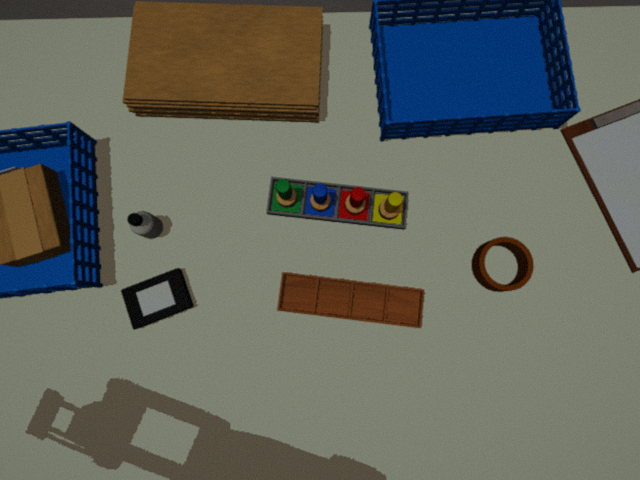

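View pics/side0.png

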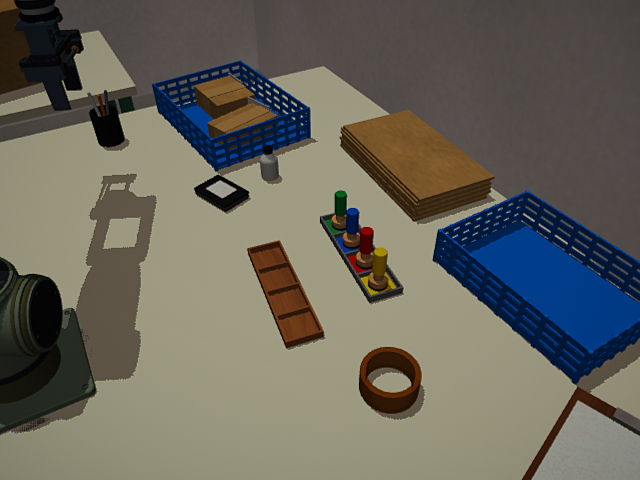

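```bash
python3 - <<'E'
import cv2
t=cv2.imread("pics/top0.png");s=cv2.imread("pics/side0.png")
cv2.imwrite("pics/t1.png",cv2.resize(t[170:335,260:430],None,fx=4.5,fy=3.6*1.0,interpolation=cv2.INTER_CUBIC) if 0 else cv2.resize(t[170:235,260:420],None,fx=5,fy=5,interpolation=cv2.INTER_CUBIC))
cv2.imwrite("pics/t2.png",cv2.resize(t[265:335,270:430],None,fx=5,fy=5,interpolation=cv2.INTER_CUBIC))
cv2.imwrite("pics/s1.png",cv2.resize(s[180:355,240:410],None,fx=3.4,fy=3.4,interpolation=cv2.INTER_CUBIC))
E
```

```text
(no output)
```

View pics/t1.png

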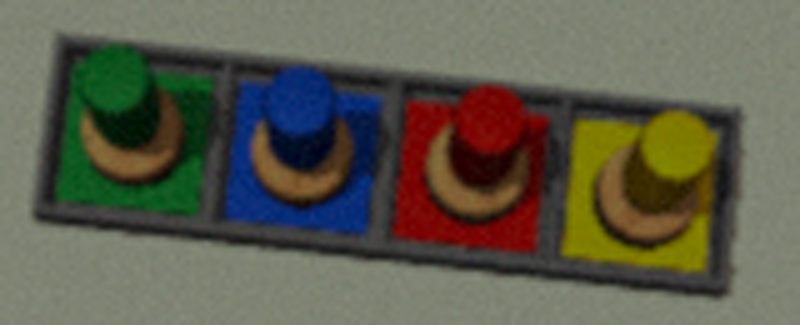

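View pics/t2.png

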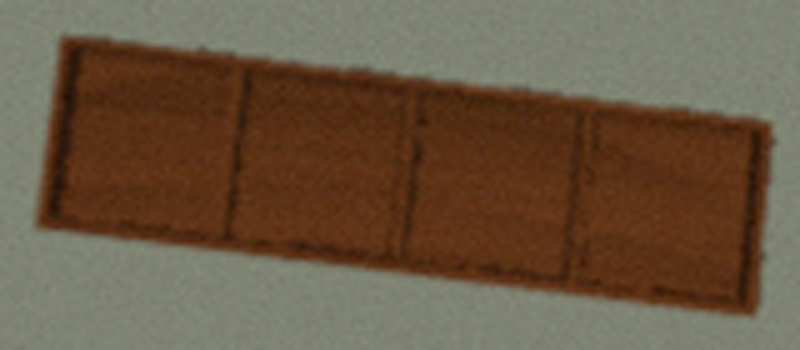

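View pics/s1.png

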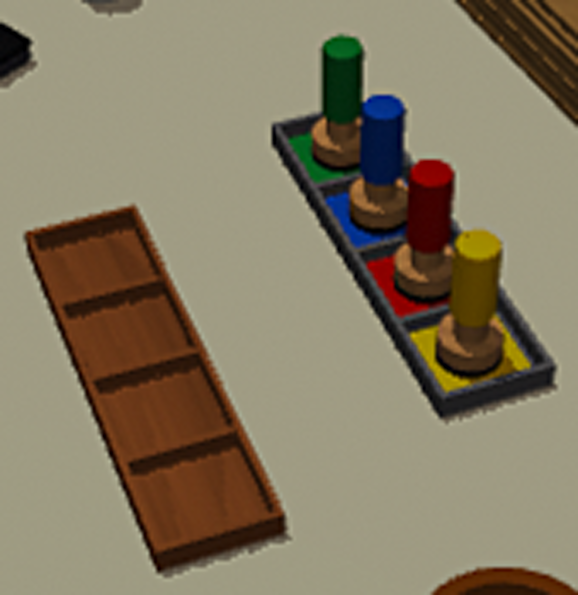

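```bash
cat >h.py <<'E'
from workcell import env
import numpy as np
from scipy.spatial.transform import Rotation as R
def ray(n,u,v,z):
    c=env.calibration(n);f=240/np.tan(np.radians(c['vertical_fov']/2))
    d=R.from_euler('xyz',c['orientation'],degrees=True).as_matrix()@np.array([(u-c['cx'])/f,(v-c['cy'])/f,1])
    o=np.array(c['origin']);return o+d*(z-o[2])/d[2]
E
python3 - <<'E'
from h import *
np.set_printoptions(suppress=True,precision=1)
T=lambda a,b,x0,y0,k:(x0+(a+.5)/k-.5,y0+(b+.5)/k-.5)
for n,L in dict(g=[(115,77),(130,134),(342,44)],b=[(301,99),(302,153),(383,104)],r=[(490,119),(477,168),(431,169)],y=[(677,144),(645,194),(479,240)]).items():
    print(n,ray('top',*T(*L[0],260,170,5),92),ray('top',*T(*L[1],260,170,5),25),ray('side',*T(*L[2],240,180,3.4),92))
for nm,n,C,z,a in (('rack','top',[(63,37),(772,122),(755,315),(37,228)],16,(270,265,5)),('rack','side',[(27,234),(134,208),(283,518),(160,560)],16,(240,180,3.4)),
 ('tray','top',[(60,35),(741,108),(728,290),(35,217)],16,(260,170,5)),('tray','side',[(273,126),(554,364),(445,405)],16,(240,180,3.4))):
    P=np.array([ray(n,*T(*c,*a),z) for c in C]);print(nm,n,P[:,:2].tolist(),P.mean(0))
    if len(P)==4:
        d=(P[0]+P[3]-P[1]-P[2])/2;print(np.linalg.norm(d),np.degrees(np.arctan2(-d[0],d[1])),np.linalg.norm(P[0]-P[3]))
E
```

```text
g [655.7  68.4  92. ] [653.2  69.3  25. ] [657.9  73.3  92. ]
b [646.5   5.3  92. ] [644.4   5.8  25. ] [648.5   9.7  92. ]
r [638.  -58.6  92. ] [637.2 -58.6  25. ] [640.9 -54.5  92. ]
y [ 627.8 -121.5   92. ] [ 626.  -120.1   25. ] [ 631.2 -117.5   92. ]
rack top [[514.0383543682151, 77.55414870536836], [477.478940352346, -178.54214443289246], [409.2798943667934, -168.46864745620778], [445.5925785918154, 87.417927678334]] [461.6 -45.5  16. ]
258.57146019373255 -8.10067410577411 69.15286224922797
rack side [[447.6259338808941, 88.72574187897442], [514.5071491243988, 78.66843335074441], [476.8815928036007, -178.117553015206], [409.93442145482663, -171.66650984905505]] [462.2 -45.6  16. ]
67.42136666806338 82.96782453170674 263.10601450548
tray top [[694.5562594132641, 96.19718519855898], [660.1176469669728, -158.9433332134266], [590.9713546360648, -150.4737146347972], [624.5659448247236, 105.76919840341813]] [642.6 -26.9  16. ]
257.9445340681551 -7.57799202584182 70.64182594608427
tray side [[627.8686014952707, 107.79918578530112], [661.4440878303558, -155.76796905710137], [591.837482898639, -152.35089892893484]] [627.1 -66.8  16. ]
```

```bash
cat >>h.py <<'E'
def info(*tg,yaw=None):
    s=env.state();M=R.from_euler('xyz',s['ee_rot'],degrees=True).as_matrix()
    np.set_printoptions(suppress=True,precision=3)
    print(s['time_s'],s['ee_pos'],'tool y',M[:,1],'z',M[:,2],'force',s['force'],s['gripper_width'],'q6',s['qpos'][5])
    p=s['ee_pos']
    if yaw is not None:
        a=np.array([np.cos(np.radians(yaw)),np.sin(np.radians(yaw)),0])
        t=np.degrees(np.arctan2(M[:,2]@a,M[:,1]@a));print('turn units',t/6)
    for g in tg:
        print('to',g,'tool cm',M.T@(np.array(g)-p)/10);p=np.array(g)
E
python3 -c "
from h import *
info((639,-57,180),yaw=-8)"
```

```text
0.1 [224.731 528.825 238.24 ] tool y [ 0.391  0.92  -0.002] z [ 0.92  -0.391 -0.   ] force [0.64  0.079 0.57 ] 91.25051788217996 q6 -1.1456479289779167
turn units 12.495917639792317
to (639, -57, 180) tool cm [  5.88  -37.704  61.04 ]
```

jog_arm(plan=[0,0,0,1.04,0,0,0,1.04,0,0,0,1.04,0,0,0,1.04,0,0,0,1.04,0,0,0,1.04,0,0,0,1.04,0,0,0,1.04,0,0,0,1.04,0,0,0,1.04,0,0,0,1.04,0,0,0,1.04])

```text
time_s: 1.1
ee_pos: [224.8, 529.0, 238.5]
ee_rot: [-16.0, 89.9, -114.2]
force: [0.2, -0.2, 0.2]
gripper_width: 91.3
```

```bash
python3 -c "
from h import *
info((655.5,70.5,180),(655.5,70.5,71),yaw=-8)"
```

```text
1.1 [224.773 528.961 238.473] tool y [ 0.99  -0.143 -0.   ] z [-0.143 -0.99   0.001] force [ 0.158 -0.178  0.233] 91.252050635125 q6 74.04310329733478
turn units -0.035310489975385356
to (655.5, 70.5, 180) tool cm [ 5.871 49.181 39.218]
to (655.5, 70.5, 71) tool cm [10.9    0.003 -0.01 ]
```

jog_arm(plan=[0.25,1,0.8,0,0.25,2,1.6,0,0.25,2.2,1.75,0,0.25,2.2,1.75,0,0.25,2.2,1.75,0,0.25,2.2,1.75,0,0.25,2.2,1.75,0,0.25,2.2,1.75,0,0.25,2.2,1.75,0,0.25,2.2,1.75,0,0.25,2.2,1.75,0,0.25,2.2,1.75,0])

```text
time_s: 2.1
ee_pos: [445.9, 295.5, 208.4]
ee_rot: [-26.7, 89.9, -124.5]
force: [-0.3, 0.1, -0.1]
gripper_width: 91.5
```

jog_arm(plan=[0.25,2.2,1.75,0,0.25,2.2,1.75,0,0.25,2.2,1.75,0,0.25,2.2,1.75,0,0.25,2.2,1.75,0,0.25,2.2,1.75,0,0.25,2.2,1.75,0,0.25,2.2,1.75,0,0.25,2.2,1.75,0,0.25,2.0,1.6,0,0,1.2,1.0,0,0,0,0,0])

```text
time_s: 3.1
ee_pos: [649.1, 81.2, 183.0]
ee_rot: [-6.1, 89.9, -104.1]
force: [0.5, 1.3, 0.4]
gripper_width: 91.4
```

```bash
python3 -c "
from h import *
info((655.5,70.5,180),(655.5,70.5,71),yaw=-8)"
```

```text
3.1 [649.118  81.208 183.016] tool y [ 0.99  -0.139 -0.   ] z [-0.139 -0.99   0.001] force [0.461 1.348 0.356] 91.44846609593834 q6 14.149016347844798
turn units 0.004041347512385495
to (655.5, 70.5, 180) tool cm [0.303 0.781 0.972]
to (655.5, 70.5, 71) tool cm [10.9    0.001 -0.012]
```

jog_arm(plan=[0.1,0.4,0.5,0,0.2,0.38,0.47,0,0,0,0,0,0,0,0,0])

```text
time_s: 3.43
ee_pos: [653.6, 74.1, 180.9]
ee_rot: [-107.8, 90.0, 154.4]
force: [0.2, 0.1, -0.3]
gripper_width: 91.1
```

```bash
python3 - <<'E'
from h import *
import cv2
info((655.5,70.5,180),(655.5,70.5,71),yaw=-8)
f=env.grab_frame('side')[:,:,::-1];cv2.imwrite('pics/s2.png',cv2.resize(f[60:330,230:470],None,fx=2.2,fy=2.2))
E
```

```text
3.4333 [653.563  74.133 180.945] tool y [ 0.991 -0.137 -0.001] z [-0.137 -0.991 -0.   ] force [ 0.161  0.118 -0.344] 91.14928234078776 q6 13.302924863720282
turn units 0.02531226335968423
to (655.5, 70.5, 180) tool cm [0.094 0.242 0.334]
to (655.5, 70.5, 71) tool cm [10.9    0.006  0.002]
```

View pics/s2.png

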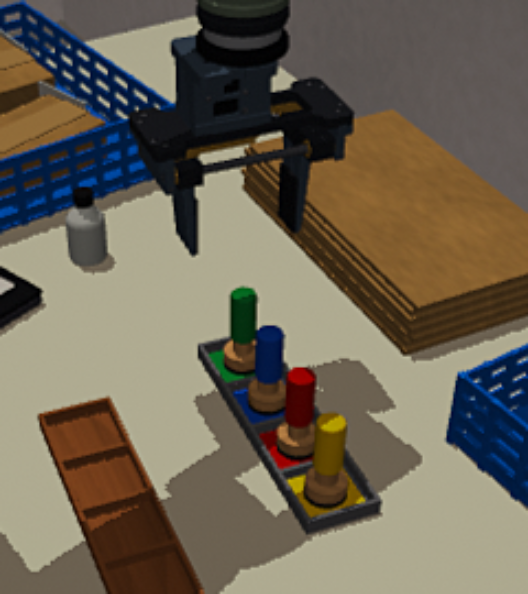

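jog_arm(plan=[0.4,0.1,0.15,0,1,0.1,0.1,0,1.5,0,0,0,1.5,0,0,0,1.2,0,0,0,0.8,0,0,0,0.4,0,0,0,0,0,0,0,0,0,0,0,0,0,0,0])

```text
time_s: 4.32
ee_pos: [656.3, 71.0, 113.8]
ee_rot: [106.2, 89.9, 8.3]
force: [-0.2, -1.1, 0.0]
gripper_width: 91.2
```

```bash
python3 - <<'E'
from h import *
import cv2
info((655.5,70.5,71),yaw=-8)
f=env.grab_frame('side')[:,:,::-1];cv2.imwrite('pics/s3.png',cv2.resize(f[60:330,230:470],None,fx=2.2,fy=2.2))
E
```

```text
4.3167 [656.35   71.009 113.769] tool y [ 0.991 -0.137  0.002] z [-0.137 -0.991 -0.   ] force [-0.227 -1.074  0.   ] 91.16641802962582 q6 13.06953171131641
turn units 0.01692494369172801
to (655.5, 70.5, 71) tool cm [ 4.277 -0.084  0.064]
```

View pics/s3.png

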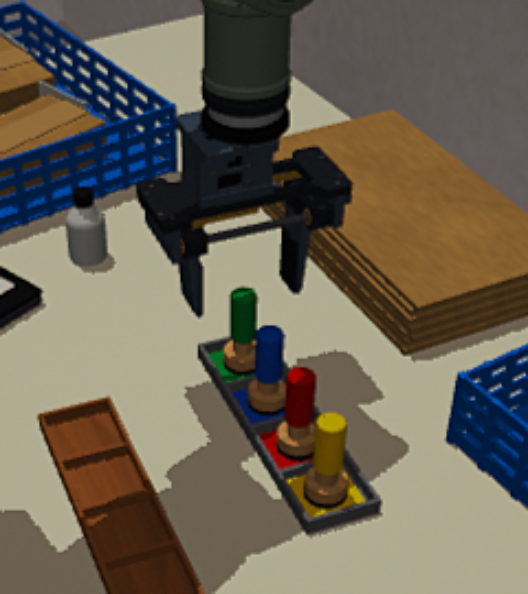

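jog_arm(plan=[0.6,-0.05,0.03,0,1,-0.03,0.03,0,1.2,0,0,0,1,0,0,0,0.48,0,0,0,0,0,0,0,0,0,0,0,0,0,0,0])

```text
time_s: 5.03
ee_pos: [655.3, 70.5, 70.4]
ee_rot: [111.9, 90.0, 13.9]
force: [0.4, 0.5, 0.4]
gripper_width: 90.8
```

jog_arm(plan=[0,0,0,0,0,0,0,0,0,0,0,0,0,0,0,0,0,0,0,0,0,0,0,0,0,0,0,0,0,0,0,0,0,0,0,0], claw=1.5, newtons=20)

```text
time_s: 5.78
ee_pos: [654.9, 70.5, 70.1]
ee_rot: [152.6, 90.0, 54.7]
force: [0.2, -0.5, -0.2]
gripper_width: 34.1
```

jog_arm(plan=[0,0,0,0,0,0,0,0,0,0,0,0,0,0,0,0])

```text
time_s: 6.12
ee_pos: [655.2, 70.5, 70.3]
ee_rot: [106.6, 90.0, 8.7]
force: [0.2, 1.3, 1.0]
gripper_width: 25.6
```

jog_arm(plan=[0,0,0,0,-0.1,0,0,0,-0.1,0,0,0,-0.3,0,0,0,-0.5,0,0,0])

```text
time_s: 6.53
ee_pos: [654.3, 70.4, 79.8]
ee_rot: [-79.5, 89.9, -177.4]
force: [-0.4, -0.3, -1.2]
gripper_width: 25.7
```

```bash
python3 - <<'E'
from h import *
import cv2
info((655.5,70.5,180),(448.4,-140.5,180),(448.4,-140.5,70),yaw=-8)
f=env.grab_frame('side')[:,:,::-1];cv2.imwrite('pics/s4.png',cv2.resize(f[60:330,230:470],None,fx=2.2,fy=2.2))
E
```

```text
6.5333 [654.29   70.422  79.774] tool y [ 0.991 -0.137 -0.002] z [-0.137 -0.991  0.   ] force [-0.357 -0.326 -1.175] 25.722428557054673 q6 13.034323455551787
turn units 0.017090638388873
to (655.5, 70.5, 180) tool cm [-10.023   0.102  -0.021]
to (448.4, -140.5, 180) tool cm [  0.038 -17.614  23.745]
to (448.4, -140.5, 70) tool cm [11.     0.019 -0.003]
```

View pics/s4.png

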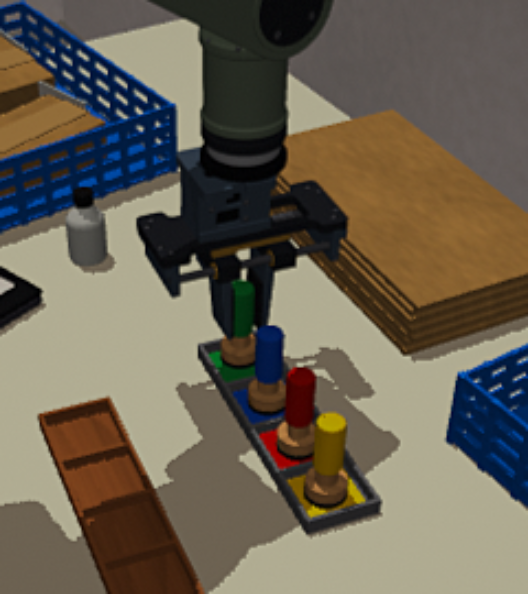

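jog_arm(plan=[-0.6,0,0,0,-1,0,0,0,-1.4,0,0,0,-1.6,0,0,0,-1.6,0,0,0,-1.4,0,0,0,-1.2,0,0,0,-0.8,0,0,0,-0.4,0,0,0,0,0,0,0])

```text
time_s: 7.42
ee_pos: [655.3, 70.5, 181.5]
ee_rot: [105.9, 89.9, 8.0]
force: [-0.6, 0.1, -0.6]
gripper_width: 25.4
```

jog_arm(plan=[0,-0.4,0.6,0,0,-0.8,1.1,0,0,-1.2,1.6,0,0,-1.7,2.2,0,0,-1.9,2.6,0,0,-2.2,2.9,0,0,-2.2,2.9,0,0,-2.2,2.9,0,0,-1.9,2.6,0,0,-1.5,2.0,0,0,-1.0,1.4,0,0,-0.6,0.9,0])

```text
time_s: 8.42
ee_pos: [445.3, -141.2, 179.4]
ee_rot: [-92.2, 89.9, 169.8]
force: [-0.4, -0.2, -0.8]
gripper_width: 25.3
```

jog_arm(plan=[0,0,0,0,0,0,0,0,0,0,0,0,0,0,0,0])

```text
time_s: 8.75
ee_pos: [448.7, -139.5, 179.9]
ee_rot: [167.6, 90.0, 69.8]
force: [0.8, -0.2, -0.7]
gripper_width: 25.7
```

```bash
python3 - <<'E'
from h import *
import cv2
info((448.4,-140.5,68.5),yaw=-8)
f=env.grab_frame('side')[:,:,::-1];cv2.imwrite('pics/s5.png',f)
E
```

```text
8.75 [ 448.713 -139.491  179.948] tool y [ 0.991 -0.136  0.   ] z [-0.136 -0.991 -0.   ] force [ 0.817 -0.242 -0.671] 25.66748771230897 q6 -10.861028820316822
turn units 0.02703229608941392
to (448.4, -140.5, 68.5) tool cm [11.145 -0.018  0.108]
```

View pics/s5.png

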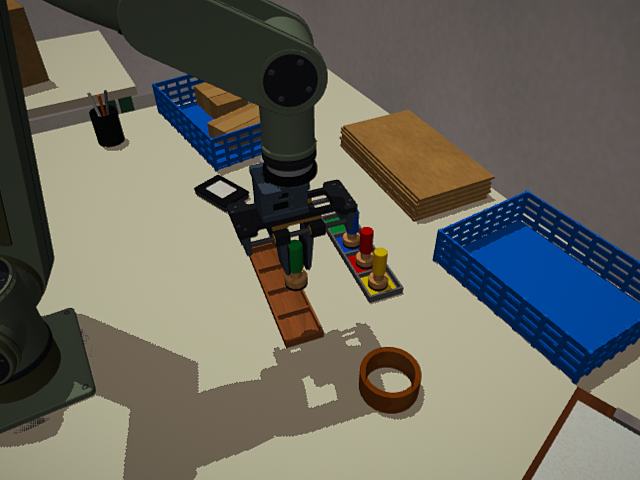

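jog_arm(plan=[0.5,0,0.05,0,1,0,0.05,0,1.6,0,0,0,1.8,0,0,0,1.7,0,0,0,1.5,0,0,0,1.1,0,0,0,0.7,0,0,0,0.4,0,0,0,0.3,0,0,0,0.2,0,0,0,0,0,0,0])

```text
time_s: 9.8
ee_pos: [448.1, -141.1, 72.2]
ee_rot: [91.7, 90.0, -6.2]
force: [0.3, 0.6, -2.1]
gripper_width: 25.3
```

jog_arm(plan=[0,0,0,0,0.1,0,0,0,0.1,0,0,0,0,0,0,0,0,0,0,0])

```text
time_s: 10.22
ee_pos: [447.9, -141.1, 70.2]
ee_rot: [102.2, 90.0, 4.3]
force: [0.1, 0.3, -1.4]
gripper_width: 25.5
```

```bash
python3 - <<'E'
from h import *
import cv2
info((448.4,-140.5,67.3),yaw=-8)
f=env.grab_frame('side')[:,:,::-1];cv2.imwrite('pics/s6.png',cv2.resize(f[180:360,200:440],None,fx=3.3,fy=3.3))
E
```

```text
10.2167 [ 447.872 -141.101   70.248] tool y [ 0.991 -0.137  0.   ] z [-0.137 -0.991 -0.   ] force [ 0.141  0.341 -1.447] 25.45685074816161 q6 -10.997566722940215
turn units 0.016150081973256025
to (448.4, -140.5, 67.3) tool cm [ 0.295  0.044 -0.067]
```

View pics/s6.png

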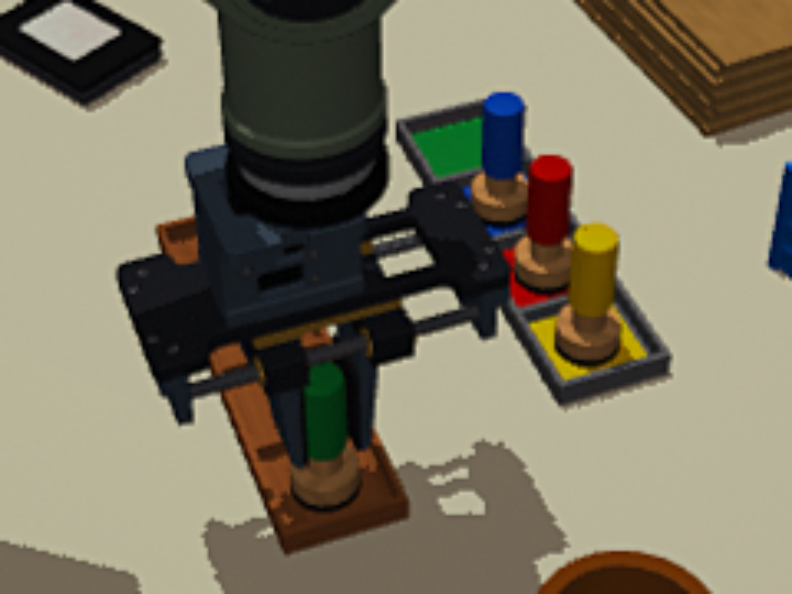

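jog_arm(plan=[0.1,0.04,-0.06,0,0.1,0,0,0,0.08,0,0,0,0,0,0,0,0,0,0,0])

```text
time_s: 10.68
ee_pos: [448.3, -140.5, 67.2]
ee_rot: [-117.4, 90.0, 144.7]
force: [-1.0, -0.3, -0.5]
gripper_width: 25.7
```

jog_arm(plan=[0.05,0,0,0,0,0,0,0,0,0,0,0])

```text
time_s: 10.93
ee_pos: [448.3, -140.6, 67.2]
ee_rot: [101.6, 90.0, 3.7]
force: [-1.7, 0.0, 3.9]
gripper_width: 25.7
```

jog_arm(plan=[0,0,0,0,0,0,0,0,0,0,0,0,0,0,0,0,0,0,0,0,0,0,0,0,-0.4,0,0,0,-1,0,0,0,-1.5,0,0,0], claw=8)

```text
time_s: 11.68
ee_pos: [447.5, -140.2, 95.4]
ee_rot: [-102.4, 89.8, 159.7]
force: [-0.1, 1.0, -0.4]
gripper_width: 79.2
```

jog_arm(plan=[-1.8,0,0,0,-1.8,0,0,0,-1.8,0,0,0,-1.6,0,0,0,-1,0,0,0,-0.5,0,0,0,0,0,0,0,0,0,0,0])

```text
time_s: 12.35
ee_pos: [448.1, -140.5, 180.6]
ee_rot: [-116.6, 90.0, 145.5]
force: [-0.4, 0.3, 0.0]
gripper_width: 79.9
```

```bash
python3 - <<'E'
from h import *
import cv2
info((646.5,7,180),(646.5,7,70.5),yaw=-8)
f=env.grab_frame('side')[:,:,::-1];cv2.imwrite('pics/s7.png',cv2.resize(f[180:360,200:440],None,fx=3.3,fy=3.3))
E
```

```text
12.35 [ 448.066 -140.457  180.622] tool y [ 0.991 -0.137 -0.   ] z [-0.137 -0.991 -0.   ] force [-0.423  0.295  0.007] 79.94608070807911 q6 -10.914157185282749
turn units 0.016618912076479586
to (646.5, 7, 180) tool cm [  0.06   17.628 -17.333]
to (646.5, 7, 70.5) tool cm [10.95   0.003  0.002]
```

View pics/s7.png

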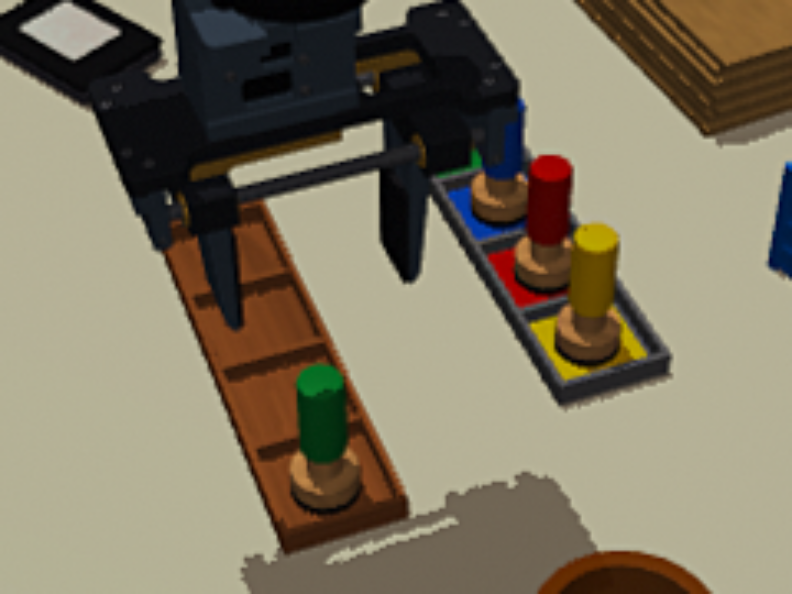

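Green stands in the right-end compartment, centred (crop 325,480). Next is blue.

jog_arm(plan=[0.06,0.5,-0.5,0,0,1.1,-1.1,0,0,1.8,-1.8,0,0,2.1,-2.1,0,0,2.3,-2.3,0,0,2.3,-2.3,0,0,2.3,-2.2,0,0,2.1,-2.0,0,0,1.5,-1.5,0,0,1.1,-1.0,0,0,0.53,-0.53,0,0,0,0,0])

```text
time_s: 13.4
ee_pos: [647.6, 8.1, 178.8]
ee_rot: [-97.2, 89.9, 165.0]
force: [0.6, 0.1, -0.2]
gripper_width: 80.1
```

jog_arm(plan=[0,0,0,0,0.6,0,0,0,0.9,0,0,0,1.2,0,0,0,1.0,0,0,0,0.5,0,0,0,0,0,0,0,0,0,0,0])

```text
time_s: 14.07
ee_pos: [646.5, 6.7, 137.9]
ee_rot: [-88.7, 90.0, 173.4]
force: [-0.0, -0.0, 0.4]
gripper_width: 79.8
```

```bash
python3 - <<'E'
from h import *
import cv2
info((646.5,7,70.5),yaw=-8)
f=env.grab_frame('side')[:,:,::-1];cv2.imwrite('pics/s8.png',cv2.resize(f[120:350,240:440],None,fx=2.6,fy=2.6))
E
```

```text
14.0667 [646.541   6.668 137.945] tool y [ 0.99  -0.138 -0.001] z [-0.138 -0.99   0.   ] force [-0.005 -0.029  0.375] 79.75040448780729 q6 7.487309997904194
turn units 0.013456148487507607
to (646.5, 7, 70.5) tool cm [ 6.744 -0.005 -0.032]
```

View pics/s8.png

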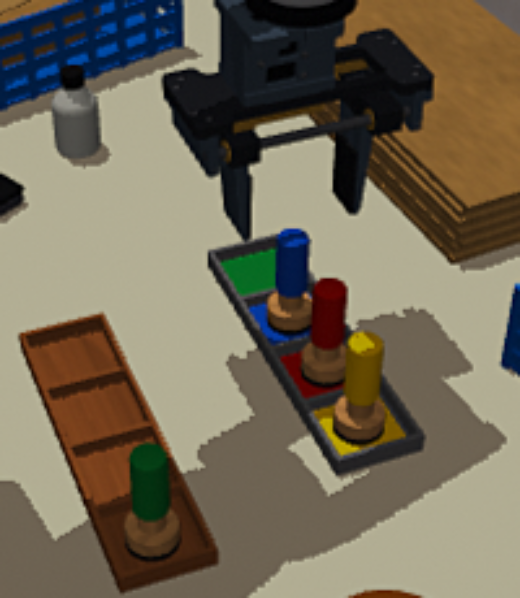

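Jaws straddle blue's axis; descend and grip.

jog_arm(plan=[0.5,0,-0.03,0,1,0,0,0,1.4,0,0,0,1.5,0,0,0,1.2,0,0,0,0.7,0,0,0,0.44,0,0,0,0,0,0,0,0,0,0,0,0,0,0,0])

```text
time_s: 14.95
ee_pos: [647.4, 7.2, 71.6]
ee_rot: [99.1, 89.9, 1.2]
force: [0.4, -0.2, 0.6]
gripper_width: 80.2
```

jog_arm(plan=[0,0,0,0,0,0,0,0,0,0,0,0,0,0,0,0,0,0,0,0,0,0,0,0,0,0,0,0,0,0,0,0,0,0,0,0,0,0,0,0,0,0,0,0], claw=1.5)

```text
time_s: 15.87
ee_pos: [646.8, 7.2, 70.8]
ee_rot: [-168.8, 90.0, 93.3]
force: [1.0, -0.3, -0.7]
gripper_width: 25.3
```

jog_arm(plan=[-0.1,0,0,0,-0.1,0,0,0,-0.3,0,0,0,-0.5,0,0,0,-0.8,0,0,0])

```text
time_s: 16.28
ee_pos: [646.3, 7.1, 88.8]
ee_rot: [-85.4, 89.9, 176.7]
force: [0.3, -0.5, -1.3]
gripper_width: 26.2
```

```bash
python3 - <<'E'
from h import *
import cv2
info((646.5,7,180),(457.4,-77.2,180),(457.4,-77.2,67.5),yaw=-8)
f=env.grab_frame('side')[:,:,::-1];cv2.imwrite('pics/s9.png',cv2.resize(f[120:350,240:440],None,fx=2.6,fy=2.6))
E
```

```text
16.2833 [646.35    7.129  88.757] tool y [ 0.99  -0.138 -0.001] z [-0.138 -0.99   0.   ] force [ 0.331 -0.49  -1.318] 26.184345174970073 q6 7.512463160581898
turn units 0.01587785653003792
to (646.5, 7, 180) tool cm [-9.124  0.003  0.012]
to (457.4, -77.2, 180) tool cm [  0.027 -17.572  10.941]
to (457.4, -77.2, 67.5) tool cm [11.25   0.017 -0.001]
```

View pics/s9.png

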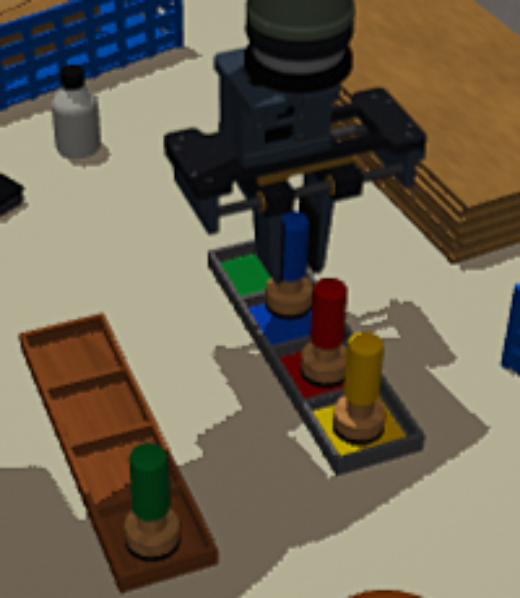

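jog_arm(plan=[-0.8,0,0,0,-1.2,0,0,0,-1.6,0,0,0,-1.6,0,0,0,-1.6,0,0,0,-1.2,0,0,0,-0.8,0,0,0,-0.3,0,0,0,0,0,0,0])

```text
time_s: 17.08
ee_pos: [647.1, 7.2, 181.1]
ee_rot: [100.4, 89.9, 2.5]
force: [-0.3, -0.2, -1.1]
gripper_width: 25.5
```

jog_arm(plan=[0,-0.5,0.3,0,0,-1.1,0.7,0,0,-1.8,1.1,0,0,-2.1,1.3,0,0,-2.3,1.4,0,0,-2.3,1.4,0,0,-2.2,1.4,0,0,-2.1,1.3,0,0,-1.5,1.0,0,0,-1.1,0.7,0,0,-0.57,0.34,0,0,0,0,0])

```text
time_s: 18.08
ee_pos: [456.5, -77.3, 179.6]
ee_rot: [-97.4, 89.9, 164.6]
force: [-0.2, 0.5, -1.0]
gripper_width: 25.6
```

jog_arm(plan=[0,0,0,0,0.5,0,0,0,1,0,0,0,1.5,0,0,0,1.7,0,0,0,1.7,0,0,0,1.5,0,0,0,1.1,0,0,0,0.7,0,0,0,0.4,0,0,0,0.3,0,0,0,0,0,0,0])

```text
time_s: 19.08
ee_pos: [458.0, -76.9, 75.5]
ee_rot: [-124.8, 90.0, 137.4]
force: [0.1, -0.2, -0.6]
gripper_width: 25.5
```

jog_arm(plan=[0,0,0,0,0,0,0,0,0,0,0,0])

```text
time_s: 19.33
ee_pos: [458.2, -77.1, 76.4]
ee_rot: [91.7, 89.9, -6.3]
force: [-0.6, -0.2, -1.6]
gripper_width: 25.6
```

```bash
python3 - <<'E'
from h import *
import cv2
info((457.4,-77.2,67.8),yaw=-8)
f=env.grab_frame('side')[:,:,::-1];cv2.imwrite('pics/s10.png',cv2.resize(f[120:350,220:440],None,fx=2.6,fy=2.6))
E
```

```text
19.3333 [458.167 -77.117  76.381] tool y [ 0.99  -0.138  0.001] z [-0.138 -0.99  -0.   ] force [-0.567 -0.153 -1.627] 25.623854075640917 q6 -3.078132803087917
turn units 0.01576724041016778
to (457.4, -77.2, 67.8) tool cm [ 0.858 -0.076  0.019]
```

View pics/s10.png

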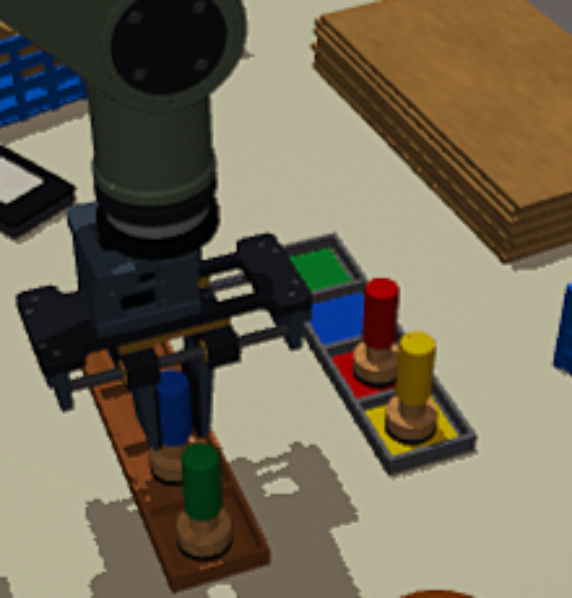

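jog_arm(plan=[0.2,-0.07,0.02,0,0.3,0,0,0,0.2,0,0,0,0.1,0,0,0,0.07,0,0,0,0,0,0,0,0,0,0,0,0,0,0,0])

```text
time_s: 20.05
ee_pos: [456.8, -77.1, 67.7]
ee_rot: [-100.4, 90.0, 161.7]
force: [-2.1, 0.6, 5.5]
gripper_width: 25.8
```

Contact felt; release and rise.

jog_arm(plan=[0,0,0,0,0,0,0,0,0,0,0,0,0,0,0,0,0,0,0,0,0,0,0,0,-0.4,0,0,0,-1,0,0,0,-1.5,0,0,0], claw=8)

```text
time_s: 20.8
ee_pos: [456.1, -77.0, 95.7]
ee_rot: [-94.5, 89.8, 167.6]
force: [0.2, -0.5, 0.0]
gripper_width: 79.5
```

jog_arm(plan=[-1.8,0,0,0,-1.8,0,0,0,-1.8,0,0,0,-1.6,0,0,0,-1,0,0,0,-0.4,0,0,0,0,0,0,0,0,0,0,0])

```text
time_s: 21.47
ee_pos: [456.7, -77.1, 179.8]
ee_rot: [-101.7, 90.0, 160.4]
force: [-0.2, -0.1, -0.1]
gripper_width: 80.0
```

```bash
python3 - <<'E'
from h import *
import cv2
info((639,-57,180),(639,-57,70.5),yaw=-8)
f=env.grab_frame('side')[:,:,::-1];cv2.imwrite('pics/s11.png',cv2.resize(f[120:350,220:440],None,fx=2.6,fy=2.6))
E
```

```text
21.4667 [456.705 -77.095 179.834] tool y [ 0.99  -0.138 -0.001] z [-0.138 -0.99  -0.   ] force [-0.227 -0.089 -0.137] 79.9528580168539 q6 -3.1059354178034284
turn units 0.016001228729551627
to (639, -57, 180) tool cm [-0.025 17.78  -4.497]
to (639, -57, 70.5) tool cm [10.95   0.006  0.001]
```

View pics/s11.png

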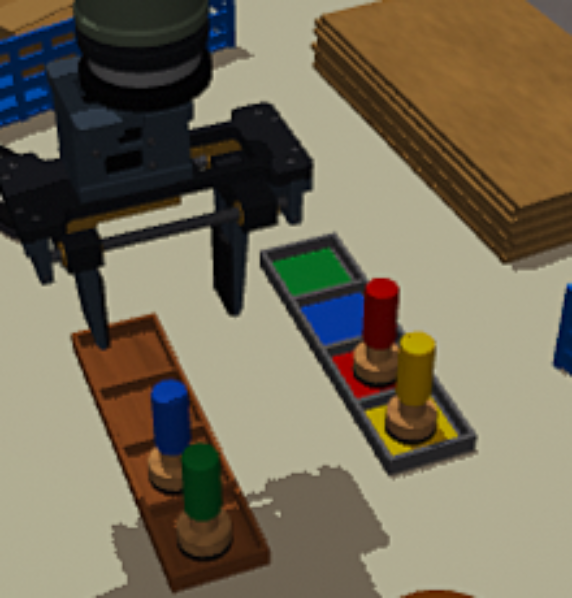

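Blue stands in the second-from-right compartment. Now red.

jog_arm(plan=[0,0.5,-0.1,0,0,1.1,-0.3,0,0,1.8,-0.5,0,0,2.1,-0.5,0,0,2.3,-0.6,0,0,2.3,-0.6,0,0,2.3,-0.6,0,0,2.1,-0.5,0,0,1.6,-0.4,0,0,1.1,-0.3,0,0,0.58,-0.1,0,0,0,0,0])

```text
time_s: 22.52
ee_pos: [640.8, -56.7, 179.0]
ee_rot: [-109.1, 90.0, 153.0]
force: [-0.5, -0.8, 0.1]
gripper_width: 80.0
```

jog_arm(plan=[0,0,0,0,0.6,0,0,0,0.9,0,0,0,1.2,0,0,0,1.0,0,0,0,0.5,0,0,0,0,0,0,0,0,0,0,0])

```text
time_s: 23.18
ee_pos: [639.1, -57.0, 137.8]
ee_rot: [-92.8, 90.0, 169.3]
force: [-0.3, 0.7, -0.1]
gripper_width: 80.0
```

```bash
python3 - <<'E'
from h import *
import cv2
info((639,-57,70.5),yaw=-8)
f=env.grab_frame('side')[:,:,::-1];cv2.imwrite('pics/s12.png',cv2.resize(f[120:350,240:440],None,fx=2.6,fy=2.6))
E
```

```text
23.1833 [639.088 -57.038 137.82 ] tool y [ 0.99  -0.138 -0.001] z [-0.138 -0.99  -0.   ] force [-0.323  0.695 -0.071] 80.0421867044838 q6 1.7759970738399933
turn units 0.015653561067719264
to (639, -57, 70.5) tool cm [ 6.732 -0.005 -0.002]
```

View pics/s12.png

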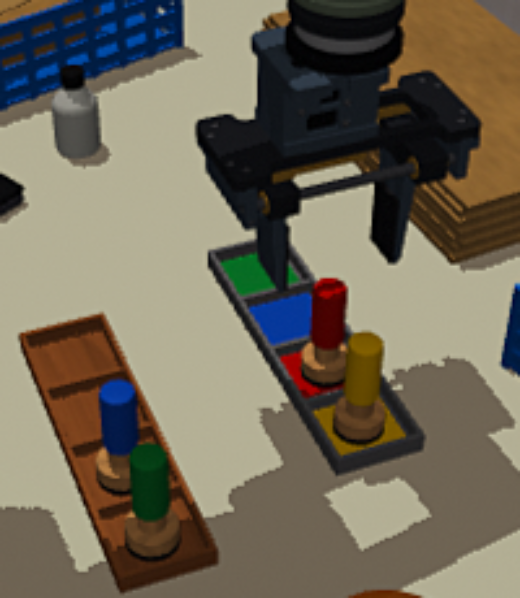

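jog_arm(plan=[0.5,0,0,0,1,0,0,0,1.4,0,0,0,1.5,0,0,0,1.2,0,0,0,0.7,0,0,0,0.43,0,0,0,0,0,0,0,0,0,0,0,0,0,0,0])

```text
time_s: 24.07
ee_pos: [639.9, -57.1, 71.6]
ee_rot: [95.0, 89.9, -2.9]
force: [-0.1, 0.0, -0.3]
gripper_width: 79.9
```

jog_arm(plan=[0,0,0,0,0,0,0,0,0,0,0,0,0,0,0,0,0,0,0,0,0,0,0,0,0,0,0,0,0,0,0,0,0,0,0,0,0,0,0,0,0,0,0,0], claw=1.5)

```text
time_s: 24.98
ee_pos: [639.3, -57.0, 70.8]
ee_rot: [-178.3, 90.0, 83.8]
force: [-0.7, -0.4, -1.7]
gripper_width: 25.7
```

jog_arm(plan=[-0.1,0,0,0,-0.1,0,0,0,-0.3,0,0,0,-0.5,0,0,0,-0.8,0,0,0])

```text
time_s: 25.4
ee_pos: [638.9, -57.0, 88.7]
ee_rot: [-91.4, 89.9, 170.7]
force: [0.3, 0.5, -0.9]
gripper_width: 25.9
```

```bash
python3 - <<'E'
from h import *
import cv2
info((639,-57,180),(466.4,-13.8,180),(466.4,-13.8,67.5),yaw=-8)
f=env.grab_frame('side')[:,:,::-1];cv2.imwrite('pics/s13.png',cv2.resize(f[120:350,240:440],None,fx=2.6,fy=2.6))
E
```

```text
25.4 [638.857 -56.952  88.738] tool y [ 0.991 -0.137 -0.002] z [-0.137 -0.991 -0.   ] force [ 0.304  0.533 -0.934] 25.854839816731317 q6 1.7725930556773182
turn units 0.01673472855952525
to (639, -57, 180) tool cm [-9.126  0.001  0.002]
to (466.4, -13.8, 180) tool cm [  0.027 -17.69   -1.907]
to (466.4, -13.8, 67.5) tool cm [11.25   0.017  0.   ]
```

View pics/s13.png

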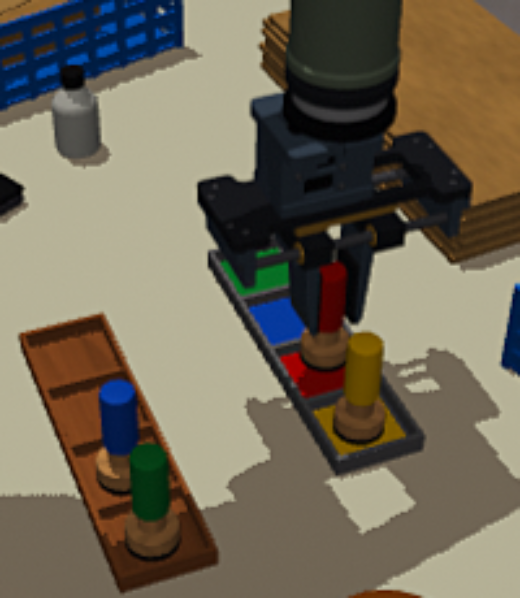

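jog_arm(plan=[-0.8,0,0,0,-1.2,0,0,0,-1.6,0,0,0,-1.6,0,0,0,-1.6,0,0,0,-1.2,0,0,0,-0.8,0,0,0,-0.3,0,0,0,0,0,0,0])

```text
time_s: 26.2
ee_pos: [639.7, -57.0, 181.0]
ee_rot: [94.8, 89.9, -3.1]
force: [-0.1, -0.3, -1.1]
gripper_width: 25.8
```

jog_arm(plan=[0,-0.5,-0.1,0,0,-1.1,-0.1,0,0,-1.8,-0.2,0,0,-2.1,-0.2,0,0,-2.3,-0.2,0,0,-2.3,-0.3,0,0,-2.3,-0.2,0,0,-2.1,-0.2,0,0,-1.5,-0.2,0,0,-1.1,-0.1,0,0,-0.6,-0.1,0,0,0,0,0])

```text
time_s: 27.2
ee_pos: [465.4, -13.6, 179.5]
ee_rot: [-90.6, 89.9, 171.5]
force: [-0.2, 0.1, -0.7]
gripper_width: 25.7
```

jog_arm(plan=[0,0,0,0,0.5,0,0,0,1,0,0,0,1.5,0,0,0,1.7,0,0,0,1.7,0,0,0,1.5,0,0,0,1.1,0,0,0,0.7,0,0,0,0.4,0,0,0,0.3,0,0,0,0,0,0,0])

```text
time_s: 28.2
ee_pos: [466.9, -13.9, 75.5]
ee_rot: [-102.5, 90.0, 159.6]
force: [0.1, -0.0, -0.8]
gripper_width: 25.6
```

jog_arm(plan=[0,0,0,0,0,0,0,0,0,0,0,0])

```text
time_s: 28.45
ee_pos: [467.0, -13.9, 76.4]
ee_rot: [98.6, 89.9, 0.7]
force: [-0.7, 0.5, -0.7]
gripper_width: 25.4
```

```bash
python3 - <<'E'
from h import *
import cv2
info((466.4,-13.8,67.8),yaw=-8)
f=env.grab_frame('side')[:,:,::-1];cv2.imwrite('pics/s14.png',cv2.resize(f[120:350,220:440],None,fx=2.6,fy=2.6))
E
```

```text
28.45 [467.039 -13.864  76.385] tool y [ 0.991 -0.137  0.001] z [-0.137 -0.991 -0.   ] force [-0.69   0.47  -0.731] 25.391563350238762 q6 4.780700934443028
turn units 0.016635075694283772
to (466.4, -13.8, 67.8) tool cm [ 0.858 -0.065  0.003]
```

View pics/s14.png

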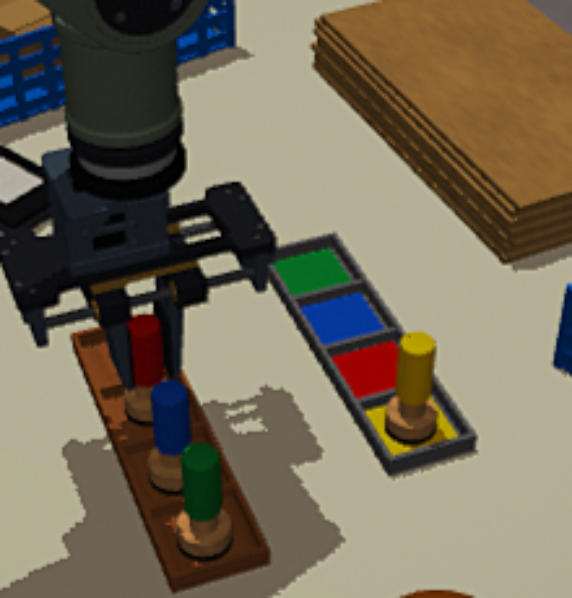

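jog_arm(plan=[0.2,-0.07,0,0,0.3,0,0,0,0.2,0,0,0,0.1,0,0,0,0.06,0,0,0,0,0,0,0,0,0,0,0,0,0,0,0])

```text
time_s: 29.17
ee_pos: [465.7, -13.8, 67.7]
ee_rot: [-94.2, 90.0, 167.9]
force: [-2.2, 0.0, 5.6]
gripper_width: 25.5
```

jog_arm(plan=[0,0,0,0,0,0,0,0,0,0,0,0,0,0,0,0,0,0,0,0,0,0,0,0,-0.4,0,0,0,-1,0,0,0,-1.5,0,0,0], claw=8)

```text
time_s: 29.92
ee_pos: [465.0, -13.7, 95.8]
ee_rot: [-87.4, 89.8, 174.7]
force: [-0.9, -0.3, -0.6]
gripper_width: 79.4
```

jog_arm(plan=[-1.8,0,0,0,-1.8,0,0,0,-1.8,0,0,0,-1.6,0,0,0,-1,0,0,0,-0.4,0,0,0,0,0,0,0,0,0,0,0])

```text
time_s: 30.58
ee_pos: [465.6, -13.8, 179.9]
ee_rot: [-96.1, 90.0, 166.0]
force: [-0.4, -0.1, -0.2]
gripper_width: 80.1
```

```bash
python3 - <<'E'
from h import *
import cv2
info((628.5,-119.5,180),(628.5,-119.5,70.5),yaw=-8)
f=env.grab_frame('side')[:,:,::-1];cv2.imwrite('pics/s15.png',cv2.resize(f[120:350,220:440],None,fx=2.6,fy=2.6))
E
```

```text
30.5833 [465.58  -13.751 179.941] tool y [ 0.99  -0.138 -0.001] z [-0.138 -0.99  -0.   ] force [-0.378 -0.15  -0.203] 80.10429672983803 q6 4.791235548459834
turn units 0.015878324265735568
to (628.5, -119.5, 180) tool cm [-0.015 17.592  8.234]
to (628.5, -119.5, 70.5) tool cm [10.95   0.006  0.001]
```

View pics/s15.png

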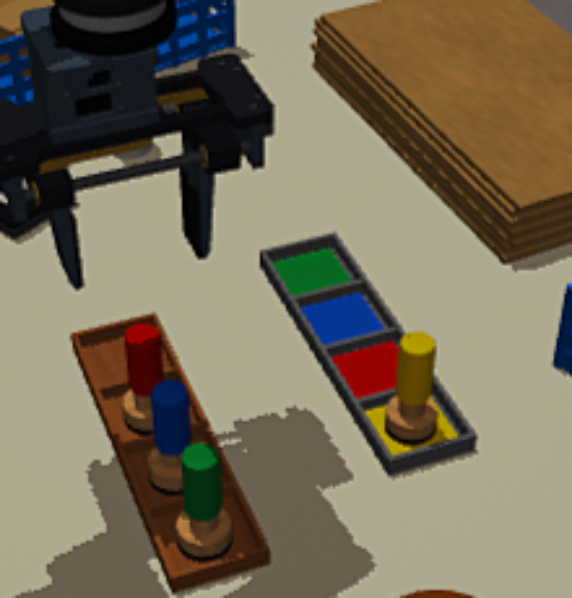

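Red is in the third from right. Now yellow.

jog_arm(plan=[0,0.5,0.3,0,0,1.1,0.5,0,0,1.8,0.8,0,0,2.1,1.0,0,0,2.3,1.1,0,0,2.3,1.1,0,0,2.2,1.0,0,0,2.1,1.0,0,0,1.5,0.7,0,0,1.1,0.5,0,0,0.57,0.25,0,0,0,0,0])

```text
time_s: 31.63
ee_pos: [629.8, -120.9, 179.0]
ee_rot: [-77.3, 90.0, -175.2]
force: [-0.3, -0.1, 0.3]
gripper_width: 80.3
```

jog_arm(plan=[0,0,0,0,0.6,0,0,0,0.9,0,0,0,1.2,0,0,0,1.0,0,0,0,0.5,0,0,0,0,0,0,0,0,0,0,0])

```text
time_s: 32.3
ee_pos: [628.4, -119.5, 137.9]
ee_rot: [-101.9, 90.0, 160.3]
force: [0.7, 0.2, 0.4]
gripper_width: 79.8
```

```bash
python3 - <<'E'
from h import *
import cv2
info((628.5,-119.5,70.5),yaw=-8)
f=env.grab_frame('side')[:,:,::-1];cv2.imwrite('pics/s16.png',cv2.resize(f[120:350,240:440],None,fx=2.6,fy=2.6))
E
```

```text
32.3 [ 628.409 -119.452  137.938] tool y [ 0.991 -0.137 -0.001] z [-0.137 -0.991 -0.   ] force [0.673 0.237 0.385] 79.80331354674546 q6 -3.910479320352724
turn units 0.018757790707447937
to (628.5, -119.5, 70.5) tool cm [6.744 0.014 0.004]
```

View pics/s16.png

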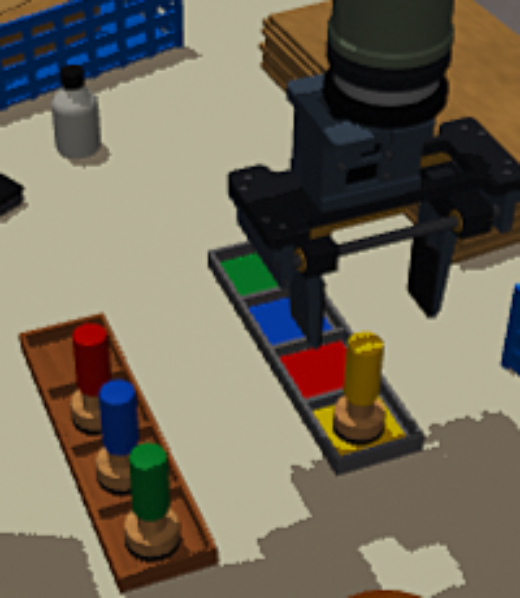

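jog_arm(plan=[0.5,0,0,0,1,0,0,0,1.4,0,0,0,1.5,0,0,0,1.2,0,0,0,0.7,0,0,0,0.44,0,0,0,0,0,0,0,0,0,0,0,0,0,0,0])

```text
time_s: 33.18
ee_pos: [629.2, -119.7, 71.6]
ee_rot: [90.1, 89.9, -7.8]
force: [1.3, 0.1, -0.7]
gripper_width: 80.1
```

jog_arm(plan=[0,0,0,0,0,0,0,0,0,0,0,0,0,0,0,0,0,0,0,0,0,0,0,0,0,0,0,0,0,0,0,0,0,0,0,0,0,0,0,0,0,0,0,0], claw=1.5)

```text
time_s: 34.1
ee_pos: [628.6, -119.6, 70.7]
ee_rot: [-130.6, 90.0, 131.5]
force: [-0.1, 0.0, -1.0]
gripper_width: 26.0
```

jog_arm(plan=[-0.1,0,0,0,-0.1,0,0,0,-0.3,0,0,0,-0.5,0,0,0,-0.8,0,0,0])

```text
time_s: 34.52
ee_pos: [628.2, -119.5, 88.8]
ee_rot: [-96.3, 89.9, 165.8]
force: [-0.4, 0.4, -1.2]
gripper_width: 25.5
```

```bash
python3 - <<'E'
from h import *
import cv2
info((628.5,-119.5,180),(475.4,49.5,180),(475.4,49.5,67.5),yaw=-8)
f=env.grab_frame('side')[:,:,::-1];cv2.imwrite('pics/s17.png',cv2.resize(f[120:350,240:440],None,fx=2.6,fy=2.6))
E
```

```text
34.5167 [ 628.169 -119.527   88.759] tool y [ 0.991 -0.137 -0.001] z [-0.137 -0.991 -0.   ] force [-0.424  0.444 -1.243] 25.517597241901075 q6 -3.909352441534982
turn units 0.016932367756132504
to (628.5, -119.5, 180) tool cm [-9.124  0.019 -0.009]
to (475.4, 49.5, 180) tool cm [  0.028 -17.487 -14.636]
to (475.4, 49.5, 67.5) tool cm [11.25   0.016  0.002]
```

View pics/s17.png

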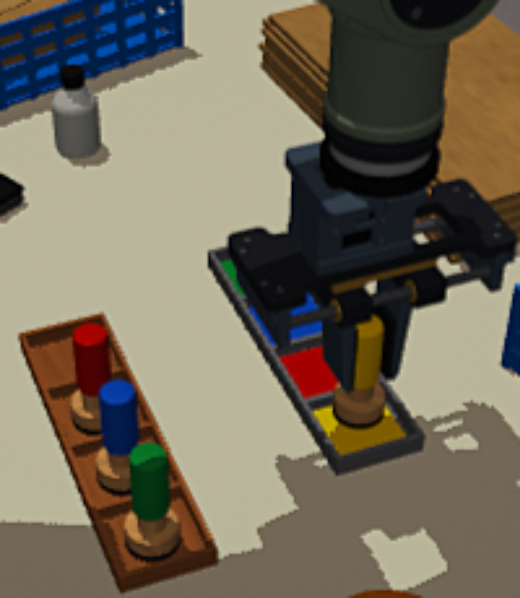

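jog_arm(plan=[-0.8,0,0,0,-1.2,0,0,0,-1.6,0,0,0,-1.6,0,0,0,-1.6,0,0,0,-1.2,0,0,0,-0.8,0,0,0,-0.3,0,0,0,0,0,0,0])

```text
time_s: 35.32
ee_pos: [628.9, -119.7, 181.0]
ee_rot: [87.9, 89.9, -10.0]
force: [-0.3, 0.2, -1.1]
gripper_width: 25.7
```

jog_arm(plan=[0,-0.5,-0.4,0,0,-1.1,-0.9,0,0,-1.8,-1.5,0,0,-2.1,-1.8,0,0,-2.2,-1.9,0,0,-2.2,-1.9,0,0,-2.2,-1.8,0,0,-2.1,-1.7,0,0,-1.6,-1.3,0,0,-1.1,-0.9,0,0,-0.6,-0.5,0,0,0,0,0])

```text
time_s: 36.32
ee_pos: [474.2, 49.8, 179.6]
ee_rot: [-87.1, 89.9, 175.0]
force: [-0.6, -0.4, -1.7]
gripper_width: 25.6
```

jog_arm(plan=[0,0,0,0,0.5,0,0,0,1,0,0,0,1.5,0,0,0,1.7,0,0,0,1.7,0,0,0,1.5,0,0,0,1.1,0,0,0,0.7,0,0,0,0.4,0,0,0,0.3,0,0,0,0,0,0,0])

```text
time_s: 37.32
ee_pos: [475.6, 48.8, 75.6]
ee_rot: [-86.9, 90.0, 175.2]
force: [0.7, -0.6, -0.6]
gripper_width: 25.9
```

jog_arm(plan=[0,0,0,0,0,0,0,0,0,0,0,0])

```text
time_s: 37.57
ee_pos: [475.8, 49.1, 76.4]
ee_rot: [105.6, 89.9, 7.7]
force: [1.0, 0.5, -1.2]
gripper_width: 25.9
```

```bash
python3 - <<'E'
from h import *
import cv2
info((475.4,49.5,67.8),yaw=-8)
f=env.grab_frame('side')[:,:,::-1];cv2.imwrite('pics/s18.png',cv2.resize(f[120:350,220:440],None,fx=2.6,fy=2.6))
E
```

```text
37.5667 [475.777  49.082  76.428] tool y [ 0.991 -0.137  0.001] z [-0.137 -0.991 -0.   ] force [ 1.049  0.492 -1.208] 25.927903845827647 q6 12.404761565306753
turn units 0.016619764429854918
to (475.4, 49.5, 67.8) tool cm [ 0.863 -0.044 -0.036]
```

View pics/s18.png

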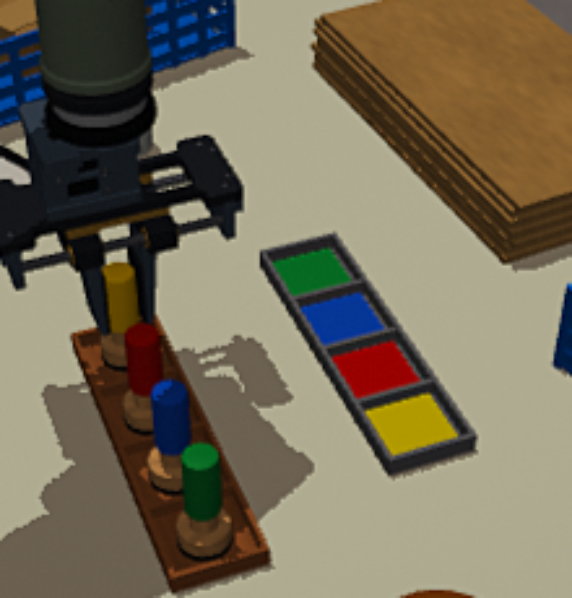

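jog_arm(plan=[0.2,-0.04,-0.03,0,0.3,0,0,0,0.2,0,0,0,0.1,0,0,0,0.06,0,0,0,0,0,0,0,0,0,0,0,0,0,0,0])

```text
time_s: 38.28
ee_pos: [474.8, 49.4, 67.7]
ee_rot: [-95.4, 90.0, 166.7]
force: [-2.3, -0.2, 6.2]
gripper_width: 25.5
```

jog_arm(plan=[0,0,0,0,0,0,0,0,0,0,0,0,0,0,0,0,0,0,0,0,0,0,0,0,-0.4,0,0,0,-1,0,0,0,-1.5,0,0,0], claw=8)

```text
time_s: 39.03
ee_pos: [474.1, 49.3, 95.8]
ee_rot: [-78.9, 89.8, -176.8]
force: [-0.2, 0.2, -0.6]
gripper_width: 79.5
```

jog_arm(plan=[-1.8,0,0,0,-2.2,0,0,0,-2.5,0,0,0,-2.5,0,0,0,-2.5,0,0,0,-2,0,0,0,-1,0,-1,0,0,0,-2,0,0,0,-2.5,0,0,0,-2.5,0,0,0,-2.5,0,0,0,-2.5,0])

```text
time_s: 40.03
ee_pos: [492.8, 179.2, 241.6]
ee_rot: [123.2, 90.0, 25.3]
force: [0.5, 0.9, -0.3]
gripper_width: 80.1
```

jog_arm(plan=[0,0,-2.5,0,0,0,-2.5,0,0,0,-2.5,0,0,0,-1.5,0,0,0,-0.5,0,0,0,0,0,0,0,0,0,0,0,0,0])

```text
time_s: 40.7
ee_pos: [505.7, 271.0, 241.3]
ee_rot: [-18.0, 90.0, -115.9]
force: [0.2, -0.7, -0.5]
gripper_width: 80.0
```

```bash
python3 - <<'E'
from h import *
import cv2
info()
f=env.grab_frame('side')[:,:,::-1];cv2.imwrite('pics/s19.png',f)
f=env.grab_frame('top')[:,:,::-1];cv2.imwrite('pics/t19.png',f);cv2.imwrite('pics/t19b.png',cv2.resize(f[240:340,260:440],None,fx=4.4,fy=4.4))
E
```

```text
40.7 [505.725 271.025 241.33 ] tool y [ 0.99  -0.138 -0.   ] z [-0.138 -0.99   0.001] force [ 0.234 -0.675 -0.466] 79.9981451280477 q6 35.018043295452806
```

View pics/s19.png

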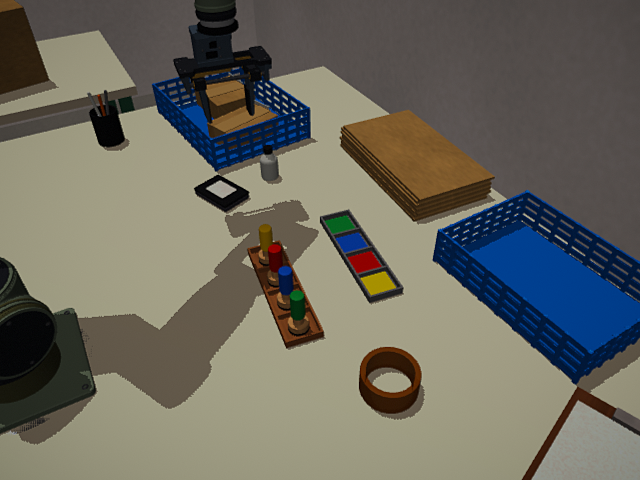

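View pics/t19.png

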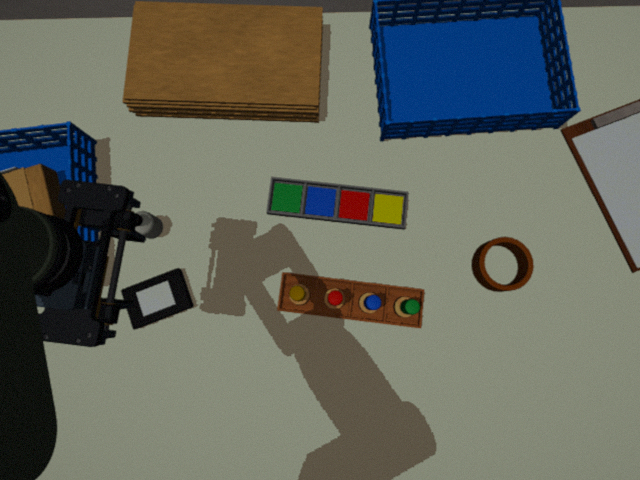

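View pics/t19b.png

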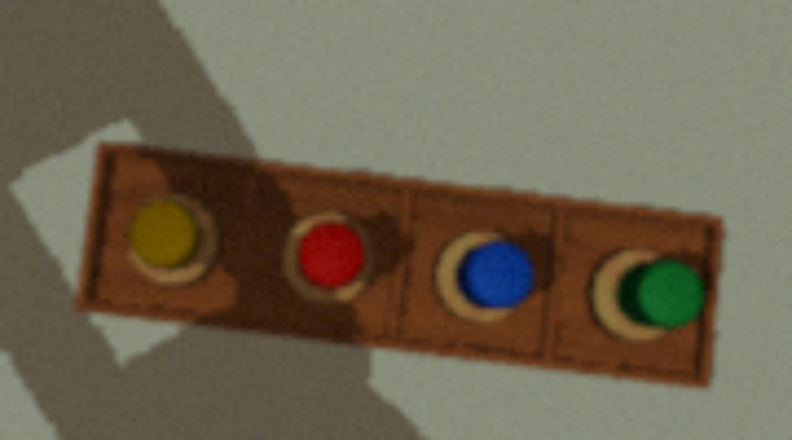

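All four stand upright, one per compartment, in reverse order. The bystanders are at the same pixels as at the start, so I'm handing in.

```bash
python3 -c "
from workcell import env
print(env.job_done())"
```

```text
the job is handed in; nothing more can be done
None
```

I moved all four stamps from the grey tray into the wooden rack in reverse order and handed the job in at about 41 s. The tray read green, blue, red, yellow from left to right. The rack now reads yellow, red, blue, green.

**Final check:** The last top and side pictures show each stamp upright with its foot clear of the compartment walls. The ink pad case, ink bottle and tape roll look unmoved by eye; I did not measure them. The gripper was open and clear of everything.

**Forces:** The highest wrist force in the readings after each move was about 6.6 N, when setting a stamp down. None of my checks failed or disagreed. The two cameras' stamp positions differed by about 5 mm, and I used values between the two.

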